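# Lock the flatbread press's lever pin with its R-clip

## Task

The lever pin of the flatbread press has worked its way out. Push the pin fully home by its head, then take the R-clip from its wooden rest and push its straight leg down through the hole across the pin's far end until the head is down on the pin and the bent leg has snapped round it. Feel for the hole gently instead of forcing the clip, leave the clip locked there, and don't disturb the other things on the worktop.

Things in the scene. Friction and masses are not known exactly. Their poses are not given: they have to be found in the camera images.
- press: Dark cast-iron lever flatbread press, screwed down. Origin: on the worktop under the middle of its lever pin; z up. The pin lies level along y, axis at z = 62 mm, through two lugs with round bosses 28 mm across. Plates (132 mm across, 35 mm high) centred at x = +82 mm; above them a lever, to x = +160 mm, up to 76 mm high. Nothing lies below the pin's ends outside the bosses.
- head_side (a point): On the pin's axis at the outer face of the +y boss, press y = +45 mm. The pin's disc head (28 mm across, 8 mm thick) is on this side; push it toward -y. It stops on a brass bush whose setting varies by 12 mm either way and is not measured: the head's outer face then stands 9 to 33 mm out from this point. Where it stops tells where the hole is.
- hole_side (a point): On the pin's axis at the outer face of the -y boss, press y = -45 mm. The pin is an 18 mm steel bar (top at z = 71 mm). Its vertical cross-hole, 7 mm wide, goes right through: centre 132 mm from the head's outer face and 14 mm from the bar's -y end. With the pin home the hole is 9 to 33 mm out from this point toward -y, not measured: feel for it along the pin's top.
- pin (a joint): How far the pin is pulled out of its home position (m): 0 = fully home (head on bush), grows toward the press's +y. 40 to 46 mm at the start, so that the hole is hidden inside the boss. Sliding friction about 9 N; it stays where it is left.
- clip: R-clip standing upright in the rest. Red head 30 (x) x 12 (y) x 36 (z) mm, wire eye on top; grip it across y. Origin: on the straight leg's axis at the head's underside; z up; head x -9 to +21 mm. Straight leg: 5 mm wire, round tip, 52 mm down. Fit it with its x square to the pin, either way round. When home, the underside is within 4 mm of the pin's top. Over 30 N against the press bends it.
- leg_tip (a point): Tip of the clip's straight leg, 52 mm below the clip's origin.
- bent_leg (a joint): Opening of the bent leg, 4 mm wire on the clip's +x side (rad): 0 at rest; about 0.1 while it rides over the pin's widest part; near 0 again when snapped under it. Its neck (wire centre 8 mm from the straight leg's axis) is 20 mm below the head, its flared tip 32 mm below at x = +15 mm. Pushing it past the pin takes about 5 to 15 N.
- rest: Light wooden block, 64 (x) x 40 (y) x 62 (z) mm, fixed, origin on the worktop. Centre of the block at x = +7 mm. The clip stands in a slot (7 mm wide, along x) in its top with its head resting on the top face, clip x along the block's x; lift straight up by 60 mm to clear it.
- tea_canister: Bystander: white canister with wooden lid, 92 mm across, 130 mm high. Origin at its underside.
- mug_b: Bystander: white mug, 97 mm high. Origin at its underside.
- spice_1: Bystander: spice jar with red lid, 45 mm across, 106 mm high. Origin at its underside.
- salt_shaker: Bystander: glass salt shaker, 44 mm across, 90 mm high. Origin at its underside.
- lemon: Bystander: lemon, 83 x 58 x 58 mm. Origin at its underside.
- garlic: Bystander: garlic bulb, about 60 mm. Origin at its underside.
- tea_box: Bystander: pale cardboard tea box, 73 x 132 x 86 mm. Origin at its underside.
- oil_bottle: Bystander: dark green oil bottle, 62 mm across, 268 mm high, at the back. Origin at its underside.

How it is judged:
By the outcome, as a careful person would: the job done as asked, in the order asked, and still so for the second after the job is handed in, with the robot touching nothing.
It also fails if it takes over 58 s, if anything falls off the work surface, if the arm or the gripper's body presses on something with over 40 N, if the wrist force passes 120 N, or if a joint passes its speed limit or range.

## Robot

A 6-joint arm with a two-finger parallel gripper is mounted at the origin on a cart in front of the work surface, level with it; the furniture and walls round the work are solid. World frame = base frame: x ahead of the robot, y to its left, z up, the work surface at z = 0. Lengths are in m, angles in degrees, forces in N, time in s.
With the tool pointing down it reaches from about 0.325 to 0.775 m from the base axis. Payload 5.5 kg.
Tool frame: the origin (TCP) lies at the very end of the fingers, on their centre line; the grasp point (between the pads) lies 19 mm behind it; z points along the fingers, y is the line along which they close (so a half turn about z gives the same grasp; the last joint's range is limited). The gripper opens to 88 mm and grips with 3 to 60 N. Pads are 20 mm wide; open, the fingers measure 115 mm over their backs; the gripper's body (75 mm by 178 mm) begins 61 mm behind the grasp point.
Start: joints at [-73.722, 5.22, 70.514, -0, 104.267, -3.249], TCP at [0.201, -0.566, 0.223] pointing down, gripper open.
Joint ranges: [-164.24, 164.24], [-49.07, 125.15], [9.68, 141.18], [-86.29, 266.29], [3.28, 154.24], [-151.56, 151.56]. Speed limits (degrees/s): [147.25, 147.25, 172.46, 180, 180, 180].

## Interface

Orientations are given as a 3x3 rotation matrix whose columns are the frame's x, y, z axes.
In Python, from plant import status, cams, hand_in, models gives the robot as it stands. The module is installed in compiled form; this text tells all that it offers.
- The arm moves only by the tool arm_command, never from a script. Its arguments are lists of equal length, an entry for each row: "delta_pos": the shift along the tool's x, y, z in m, a list of three; "yaw": the turn about the tool's z in rad; "claw": the opening in per cent of the stroke, from 0 (shut) to 100 (fully open). A call has 1 to 5 rows; each row shifts and turns the commanded pose from where the row before left it, along the tool's axes as they then stand; what a row does not reach is not made up. A row lasts 1/8 s, in which the tool goes at most 62.5 mm and 10.7 degrees, less where a joint would pass 70% of its speed; a pose out of reach is approached as far as the arm can. A call with a gripper value outside its range is refused whole. The fingers move at their own pace and stop on an object; the grip force is fixed at half the most. Time passes only in rows, so rows that do not move let the fingers close. It gives the time, the measured TCP pose, the force, the opening and the grip force at its end, in the units of the state.
- status.get_obs(): the state, without advancing time (a new reading comes with each control period).
- cams.get_image(name): name is "scene" or "top"; returns a dict with "pixels" (384x512x3 uint8, blue, green, red), "range_z" (384x512 float32, m along the optical axis (not along the pixel's ray), 0 where there is no reading), "camera_matrix" (3x3 intrinsics, pixels), "R" (3x3) and "t" (3): a world point X has camera coordinates R X + t. Camera axes: x right, y down, z forward; pixel columns grow to the right and rows downward; lengths in m; the calibration is good to about 2 mm. A picture is of the moment at which its call begins.
- hand_in(): hands the job in; it is judged then, once.
Trained networks look in a picture, given as the dict that the camera call returned (one of the last four; its "shot" number tells which), for a name from the list of things; names that differ only in an ending like _2 or _b are one class to them, and where a whole thing is asked for, a point or a joint stands for the part that bears it (a point fixed in the world has none). Each returns a list of dicts, best first, with "confidence" (0 to 1); they miss things now and then, are a little off and sometimes report something else, mostly with a low value. They report only what shows in the picture. A call takes as long as a camera call.
- models.cut_out(label, picture): "region" (384x512 bool, what is visible of it).
- models.pinpoint(label, picture): "centre" ([x, y, z] in m, in the coordinates of the camera as it stood for that picture, good to about 4 mm: a listed point, or the origin of a listed thing).
The state is a dict: "time_s": time; "qpos": joint angles; "qvel": joint speeds; "joint_torque": joint torques, N m; "position": TCP position; "tcp_rot": TCP orientation; "ft_force": force on the tool from outside, world axes, zero at the start; "wrist_torque": the same for the moment, N m; "grip_width": finger opening in m; "grip_force": force on a finger pad.
Only numpy, scipy, OpenCV 4.12 (cv2) and the standard library are available. Lean on these libraries where they do the work, as an engineer would, in place of code of your own. Each camera call takes 0.05 s, during which the arm holds its last target. There are 200 camera calls.

## Working session

There is one attempt and no reset: what is moved stays moved. The work goes in short steps, Python scripts to look and compute and a tool call to move; the robot and the scene stay as the last step left them, time stands still between calls to the robot, and variables do not carry over. Pictures are saved under pics/ and viewed, at most 10 in all, crops included, and the job is handed in when it is done.

Besides the shell and the picture viewer there is one more tool, called by a JSON object that holds its "method" and its "body", one argument or row to a line. arm_command: Moves the arm, as the interface text tells. Its arguments: {"type":"object","properties":{"delta_pos":{"type":"array","items":{"type":"array","items":{"type":"number"}}},"yaw":{"type":"array","items":{"type":"number"}},"claw":{"type":"array","items":{"type":"number"}}},"required":["delta_pos","yaw","claw"]}

```bash
mkdir -p pics; cat > h.py <<'E'
import numpy as np, cv2
from plant import status, cams, hand_in, models
def world(p,c): return p['R'].T@(np.asarray(c)-p['t'])
def cloud(p):
    z=p['range_z'];K=p['camera_matrix'];v,u=np.mgrid[:384,:512]
    c=np.stack([(u-K[0,2])/K[0,0]*z,(v-K[1,2])/K[1,1]*z,z],-1)
    return (c-p['t'])@p['R']
E
python3 - <<'E'
from h import *
o=status.get_obs();print(o['time_s'],o['position'],o['tcp_rot'].round(3) if hasattr(o['tcp_rot'],'round') else o['tcp_rot'],o['ft_force'],o['grip_width'])
for n in ['scene','top']:
    p=cams.get_image(n);cv2.imwrite(f'pics/{n}1.png',p['pixels'])
    print(n,'cam',(-p['R'].T@p['t']).round(3))
    for l in ['press','head_side','hole_side','pin','clip','leg_tip','rest','tea_canister','mug_b','spice_1','salt_shaker','lemon','garlic','tea_box','oil_bottle']:
        try:
            for r in models.pinpoint(l,p)[:2]: print(l,world(p,r['centre']).round(4),round(r['confidence'],2))
        except Exception as e: print(l,e)
E
```

```text
0.0 [ 0.20044313 -0.56521077  0.2215028 ] [[ 0.942  0.334 -0.001]
 [ 0.334 -0.942  0.002]
 [ 0.    -0.002 -1.   ]] [-0.39846526  0.48481466 -0.9947826 ] 0.08783760511859515
scene cam [-0.198 -1.257  1.067]
press [ 0.4102 -0.0045  0.0005] 0.84
head_side [0.4027 0.0384 0.0575] 0.92
hole_side [ 0.4152 -0.048   0.0526] 0.84
pin it knows: clip, garlic, head_side, hole_side, leg_tip, lemon, mug, oil_bottle, press, rest, salt_shaker, spice, tea_box, tea_canister
rest [ 0.4288 -0.2342 -0.0021] 0.7
tea_canister [ 0.431  -0.2352 -0.0023] 0.16
salt_shaker [ 0.5981 -0.161  -0.0047] 0.53
lemon [ 0.5944 -0.4227 -0.0034] 0.75
garlic [ 0.4315 -0.4364  0.0047] 0.82
tea_box [ 0.4124 -0.0075 -0.0005] 0.74
tea_box [ 0.5439  0.5594 -0.0036] 0.49
oil_bottle [ 0.7986 -0.1621 -0.0037] 0.85
top cam [-0.133  0.294  1.48 ]
press [ 0.4064 -0.003  -0.0058] 0.96
head_side [0.4035 0.0424 0.0601] 0.79
head_side [0.3988 0.5074 0.0021] 0.63
hole_side [ 0.4244 -0.0491  0.0606] 0.68
hole_side [ 0.4375 -0.4378 -0.0027] 0.33
pin it knows: clip, garlic, head_side, hole_side, leg_tip, lemon, mug, oil_bottle, press, rest, salt_shaker, spice, tea_box, tea_canister
clip [ 0.4318 -0.2388  0.0641] 0.5
clip [ 0.4341 -0.2322 -0.0015] 0.39
leg_tip [ 6.008e-01 -1.623e-01  5.000e-04] 0.71
leg_tip [ 0.4341 -0.4373  0.0009] 0.49
rest [ 0.4329 -0.2346 -0.0033] 0.73
rest [ 0.4206 -0.0482  0.0608] 0.44
tea_canister [ 0.4348 -0.4361 -0.0021] 0.65
tea_canister [ 5.478e-01  4.187e-01 -3.000e-04] 0.6
mug_b [0.3979 0.5084 0.0043] 0.93
spice_1 [0.5485 0.3153 0.0015] 0.78
salt_shaker [ 6.021e-01 -1.565e-01 -3.000e-04] 0.49
lemon [ 0.5989 -0.4245 -0.0022] 0.68
garlic [ 0.4342 -0.4351 -0.0038] 0.63
tea_box [ 5.533e-01  5.618e-01 -3.000e-04] 0.63
tea_box [ 0.5945 -0.4254 -0.0009] 0.47
oil_bottle [ 0.8046 -0.1632 -0.0014] 0.95
```

View pics/scene1.png

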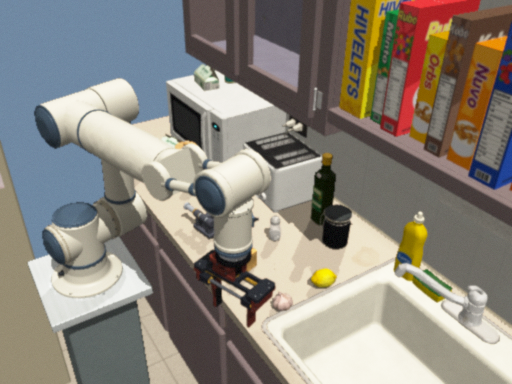

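View pics/top1.png

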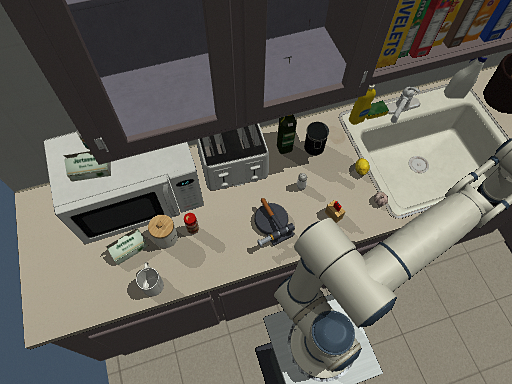

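```bash
python3 - <<'E'
from h import *
from scipy import ndimage
for n in ['scene','top']:
    p=cams.get_image(n);W=cloud(p);ok=p['range_z']>0
    hsv=cv2.cvtColor(p['pixels'],cv2.COLOR_BGR2HSV)
    red=((hsv[...,0]<8)|(hsv[...,0]>172))&(hsv[...,1]>130)&(hsv[...,2]>60)&ok&(abs(W[...,0]-.43)<.06)&(abs(W[...,1]+.235)<.06)
    q=W[red];print(n,'red',red.sum(),q.min(0).round(3) if len(q) else '',q.max(0).round(3) if len(q) else '')
    if len(q)>10:
        t=q[(q[:,2]>.092)&(q[:,2]<.103)];print('top',len(t)); 
        if len(t)>5:print(cv2.minAreaRect((t[:,:2]*1000).astype(np.float32)))
    b=ok&(abs(W[...,0]-.435)<.06)&(abs(W[...,1]+.235)<.05)&(abs(W[...,2]-.062)<.006)
    q=W[b];print('rest',len(q),cv2.minAreaRect((q[:,:2]*1000).astype(np.float32)) if len(q) else'')
    # plates and pin head region
    b=ok&(W[...,0]>.36)&(W[...,0]<.46)&(W[...,1]>.03)&(W[...,1]<.16)&(W[...,2]>.03)&(W[...,2]<.1)
    q=W[b];print('head pts',len(q))
    for y in np.arange(.03,.16,.006):
        s=q[(q[:,1]>=y)&(q[:,1]<y+.006)]
        if len(s):print(round(y,3),len(s),s[:,0].min().round(3),s[:,0].max().round(3),s[:,2].max().round(3), np.median(s[s[:,2]>s[:,2].max()-.004][:,0]).round(4))
    b=ok&(W[...,0]>.36)&(W[...,0]<.46)&(W[...,1]<-.02)&(W[...,1]>-.1)&(W[...,2]>.03)&(W[...,2]<.1)
    q=W[b];print('hole pts',len(q))
    for y in np.arange(-.1,-.02,.006):
        s=q[(q[:,1]>=y)&(q[:,1]<y+.006)]
        if len(s):print(round(y,3),len(s),s[:,0].min().round(3),s[:,0].max().round(3),s[:,2].max().round(3), np.median(s[s[:,2]>s[:,2].max()-.004][:,0]).round(4))
E
```

```text
scene red 0  
rest 28 ((460.1726379394531, -242.40185546875), (36.38740921020508, 15.676982879638672), 57.58106231689453)
head pts 85
0.03 9 0.389 0.408 0.076 0.3997
0.036 4 0.387 0.399 0.072 0.3992
0.042 9 0.386 0.441 0.071 0.3969
0.048 5 0.388 0.401 0.07 0.3961
0.054 6 0.388 0.395 0.07 0.3933
0.06 7 0.386 0.4 0.069 0.3917
0.066 6 0.382 0.396 0.071 0.3931
0.072 4 0.389 0.402 0.068 0.3925
0.078 14 0.376 0.393 0.078 0.3854
0.084 15 0.376 0.401 0.078 0.3913
0.09 5 0.378 0.401 0.073 0.3886
0.096 1 0.407 0.407 0.053 0.407
hole pts 102
-0.058 8 0.404 0.419 0.075 0.4084
-0.052 26 0.401 0.422 0.076 0.4152
-0.046 23 0.401 0.424 0.074 0.411
-0.04 23 0.399 0.423 0.075 0.4122
-0.034 8 0.4 0.423 0.071 0.4136
-0.028 9 0.401 0.411 0.071 0.4105
-0.022 5 0.398 0.41 0.075 0.4104
top red 34 [ 0.418 -0.272 -0.001] [ 0.489 -0.223  0.11 ]
top 15
((433.8978271484375, -231.736328125), (26.474546432495117, 7.449435710906982), 21.500282287597656)
rest 116 ((436.30078125, -231.26144409179688), (64.84468841552734, 42.41303634643555), 16.15407943725586)
head pts 159
0.03 25 0.389 0.46 0.085 0.3963
0.036 20 0.391 0.459 0.079 0.4041
0.042 22 0.389 0.458 0.074 0.3982
0.048 14 0.39 0.459 0.076 0.3997
0.054 14 0.389 0.458 0.074 0.3972
0.06 12 0.388 0.455 0.07 0.3977
0.066 9 0.387 0.403 0.076 0.3912
0.072 8 0.385 0.4 0.077 0.3925
0.078 6 0.386 0.401 0.072 0.3962
0.084 9 0.381 0.399 0.074 0.3936
0.09 12 0.378 0.4 0.078 0.3913
0.096 8 0.386 0.405 0.08 0.394
hole pts 80
-0.052 4 0.406 0.412 0.071 0.4083
-0.046 13 0.403 0.455 0.081 0.4132
-0.04 16 0.401 0.456 0.082 0.4165
-0.034 22 0.401 0.457 0.079 0.4128
-0.028 19 0.403 0.46 0.082 0.4074
-0.022 6 0.406 0.457 0.073 0.4133
```

The scene view is partly blocked by the gripper: it shows the press at about (205,220) and garlic at (283,300). The top view shows the press at (270,220), its pin head at (262,242), the rest with the red clip at (335,210), and the other things clear of both.

```bash
cat >> h.py <<'E'
def plan(targets,yawdeg=None):
    """rel. tool displacement from the present pose to each world target (cumulative), keeping axes"""
    o=status.get_obs();R=np.array(o['tcp_rot']);x=np.array(o['position'])
    print('t',round(o['time_s'],2),'pos',x.round(4),'yaw',np.degrees(np.arctan2(R[1,0],R[0,0])).round(2),'F',np.round(o['ft_force'],1),'w',round(o['grip_width'],4),'gf',np.round(o['grip_force'],1))
    for t in targets:
        print(t,'->',(R.T@(np.array(t)-x)).round(4)); x=np.array(t)
E
python3 - <<'E'
from h import *
from scipy.optimize import least_squares
p=cams.get_image('top');W=cloud(p);ok=p['range_z']>0
r=models.cut_out('press',p)[0];m=r['region']&ok;q=W[m];print(m.sum(),r['confidence'],q.min(0).round(3),q.max(0).round(3))
pl=q[(abs(q[:,2]-.035)<.006)]
print('plate',len(pl),cv2.minEnclosingCircle((pl[:,:2]*1000).astype(np.float32)), pl.mean(0))
# pin axis: low-x edge line of pin/bosses/head: points of shaft
s=q[(q[:,0]<.425)&(q[:,2]>.05)]
hd=W[ok&(W[...,0]>.365)&(W[...,0]<.42)&(W[...,1]>.05)&(W[...,1]<.13)&(W[...,2]>.05)&(W[...,2]<.09)]
a=np.vstack([s,hd]);print(len(a))
for y in np.arange(-.07,.13,.01):
    k=a[(a[:,1]>=y)&(a[:,1]<y+.01)]
    if len(k)>2:print(round(y,2),len(k),k[:,0].min().round(4),k[:,0].max().round(4),k.mean(0).round(3))
c=cv2.resize(p['pixels'][195:265,230:355],None,fx=6,fy=6,interpolation=cv2.INTER_CUBIC);cv2.imwrite('pics/crop1.png',c)
E
```

```text
1128 0.97 [ 0.383 -0.059 -0.007] [0.573 0.096 0.083]
plate 553 ((468.6554870605469, 11.573180198669434), 81.73070526123047) [0.4853428  0.01276303 0.03412081]
300
-0.05 9 0.4031 0.4222 [ 0.411 -0.043  0.072]
-0.04 22 0.4007 0.4239 [ 0.41  -0.035  0.07 ]
-0.03 17 0.4023 0.4232 [ 0.413 -0.025  0.071]
-0.02 15 0.3996 0.4223 [ 0.41  -0.014  0.071]
-0.01 20 0.3968 0.4197 [ 0.406 -0.005  0.071]
0.0 21 0.3962 0.4238 [0.407 0.005 0.071]
0.01 14 0.3927 0.4184 [0.404 0.015 0.07 ]
0.02 19 0.389 0.4157 [0.4   0.025 0.072]
0.03 20 0.3883 0.4142 [0.4   0.034 0.073]
0.04 21 0.3898 0.4103 [0.399 0.045 0.071]
0.05 26 0.3898 0.4053 [0.397 0.055 0.069]
0.06 24 0.3878 0.402 [0.394 0.066 0.069]
0.07 20 0.3858 0.404 [0.393 0.075 0.069]
0.08 26 0.3824 0.3995 [0.389 0.085 0.068]
0.09 26 0.3801 0.4029 [0.39  0.094 0.071]
```

View pics/crop1.png

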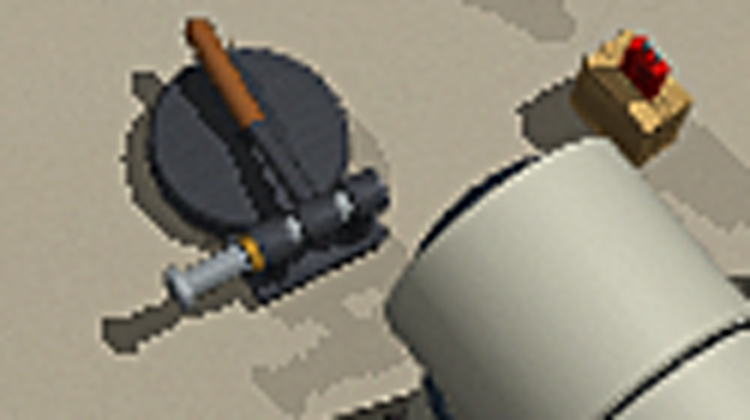

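{"method": "arm_command", "body": {
  "delta_pos": [
    [0,0,0],
    [0,0,0],
    [0.04,-0.038,0],
    [0.04,-0.038,0],
    [0.04,-0.038,0]
  ],
  "yaw": [0.094,0.094,0,0,0],
  "claw": [0,0,0,0,0]
}}

```text
time_s: 2.33
position: [0.3025, -0.4333, 0.2226]
tcp_rot: [[0.988, 0.152, 0.0], [0.152, -0.988, -0.0], [0.0, 0.0, -1.0]]
ft_force: [0.5, 0.1, 0.2]
grip_width: 0.0412
grip_force: 0.0
```

{"method": "arm_command", "body": {
  "delta_pos": [
    [0.04,-0.038,0],
    [0.04,-0.038,0],
    [0.04,-0.038,0],
    [0.006,-0.056,0],
    [0.006,-0.056,0]
  ],
  "yaw": [0,0,0,0,0],
  "claw": [0,0,0,0,0]
}}

```text
time_s: 2.95
position: [0.3979, -0.1893, 0.2225]
tcp_rot: [[0.988, 0.152, -0.0], [0.152, -0.988, 0.0], [-0.0, -0.0, -1.0]]
ft_force: [-0.7, 1.5, 0.9]
grip_width: 0.0004
grip_force: 0.0
```

{"method": "arm_command", "body": {
  "delta_pos": [
    [0.006,-0.056,0],
    [0.006,-0.056,0],
    [0.006,-0.056,0],
    [0.006,-0.056,0],
    [0.006,-0.056,0]
  ],
  "yaw": [0,0,0,0,0],
  "claw": [0,0,0,0,0]
}}

```text
time_s: 3.58
position: [0.3845, 0.0919, 0.223]
tcp_rot: [[0.988, 0.152, 0.001], [0.152, -0.988, 0.0], [0.001, 0.0, -1.0]]
ft_force: [1.2, -1.0, -0.1]
grip_width: 0.0004
grip_force: 0.0
```

{"method": "arm_command", "body": {
  "delta_pos": [
    [0.006,-0.058,0],
    [0,0,0.05],
    [0,0,0.05],
    [0,0,0.05],
    [0,0,0.026]
  ],
  "yaw": [0,0,0,0,0],
  "claw": [0,0,0,0,0]
}}

```text
time_s: 4.2
position: [0.3805, 0.1481, 0.0436]
tcp_rot: [[0.988, 0.152, -0.003], [0.152, -0.988, -0.001], [-0.003, 0.0, -1.0]]
ft_force: [0.5, 0.2, 0.7]
grip_width: 0.0006
grip_force: 0.0
```

```bash
python3 - <<'E'
from h import *
plan([])
for n in ['scene','top']:
    p=cams.get_image(n);W=cloud(p);ok=p['range_z']>0
    for l in ['press','head_side','hole_side','rest','clip','leg_tip']:
        for r in models.pinpoint(l,p)[:1]: print(n,l,world(p,r['centre']).round(4),round(r['confidence'],2))
    hsv=cv2.cvtColor(p['pixels'],cv2.COLOR_BGR2HSV)
    red=((hsv[...,0]<8)|(hsv[...,0]>172))&(hsv[...,1]>130)&(hsv[...,2]>50)&ok&(abs(W[...,0]-.43)<.05)&(abs(W[...,1]+.235)<.05)&(W[...,2]>.05)
    q=W[red];print(n,'red',len(q),q.min(0).round(4),q.max(0).round(4))
    for zc in (.066,.074,.082,.09,.098):
        t=q[abs(q[:,2]-zc)<.004]
        if len(t)>4: print(zc,len(t),t.mean(0).round(4),cv2.minAreaRect((t[:,:2]*1000).astype(np.float32)))
    b=ok&~red&(abs(W[...,0]-.435)<.05)&(abs(W[...,1]+.235)<.045)&(abs(W[...,2]-.062)<.005)
    q=W[b];print('rest',len(q),cv2.minAreaRect((q[:,:2]*1000).astype(np.float32)))
s=cams.get_image('scene')['pixels'];t=cams.get_image('top')['pixels']
z=lambda a:cv2.resize(a,(400,340),interpolation=cv2.INTER_CUBIC)
cv2.imwrite('pics/two.png',np.hstack([z(s[180:299,160:300]),z(t[185:270,240:340])]))
E
```

```text
t 4.2 pos [0.3805 0.1481 0.0436] yaw 8.77 F [0.5 0.2 0.7] w 0.0006 gf 0.0
scene press [ 0.4095 -0.0052 -0.0038] 0.87
scene head_side [0.4025 0.0364 0.062 ] 0.95
scene hole_side [ 0.419  -0.0482  0.0568] 0.66
scene rest [ 0.4277 -0.2355 -0.0024] 0.88
scene clip [ 0.4284 -0.2348  0.0617] 0.45
scene leg_tip [ 0.41   -0.0041 -0.0033] 0.44
scene red 70 [ 0.4175 -0.2452  0.0655] [ 0.4498 -0.231   0.0988]
0.066 8 [ 0.428 -0.241  0.068] ((431.1365661621094, -238.16555786132812), (24.35064697265625, 10.086017608642578), 9.743156433105469)
0.074 17 [ 0.4293 -0.2414  0.0747] ((431.7297058105469, -241.3402557373047), (23.690603256225586, 5.73624324798584), 6.869373321533203)
0.082 12 [ 0.4314 -0.2409  0.0831] ((429.00439453125, -240.5516357421875), (23.154008865356445, 7.185898780822754), 2.0858774185180664)
0.09 19 [ 0.4333 -0.2391  0.09  ] ((435.4813232421875, -237.43368530273438), (29.444931030273438, 11.347437858581543), 5.488170146942139)
0.098 14 [ 0.4317 -0.2388  0.0962] ((433.0755310058594, -238.28543090820312), (24.078859329223633, 7.0859503746032715), 17.322158813476562)
rest 111 ((434
[... 330 characters left out ...]
3  0.0652] [ 0.4483 -0.2217  0.1046]
0.074 5 [ 0.4324 -0.2279  0.0734] ((431.4457092285156, -227.67364501953125), (27.157747268676758, 5.157873153686523), 30.226139068603516)
0.082 6 [ 0.4315 -0.2289  0.0813] ((432.42523193359375, -227.11050415039062), (27.625152587890625, 5.381856918334961), 19.062515258789062)
0.09 6 [ 0.4319 -0.2302  0.0894] ((433.0348205566406, -228.8677520751953), (29.011375427246094, 4.48726749420166), 29.343318939208984)
0.098 17 [ 0.4326 -0.2307  0.0983] ((433.62615966796875, -230.14378356933594), (27.171714782714844, 12.614123344421387), 22.981361389160156)
rest 102 ((434.9145202636719, -231.10140991210938), (64.85368347167969, 41.14024353027344), 20.01136589050293)
```

View pics/two.png

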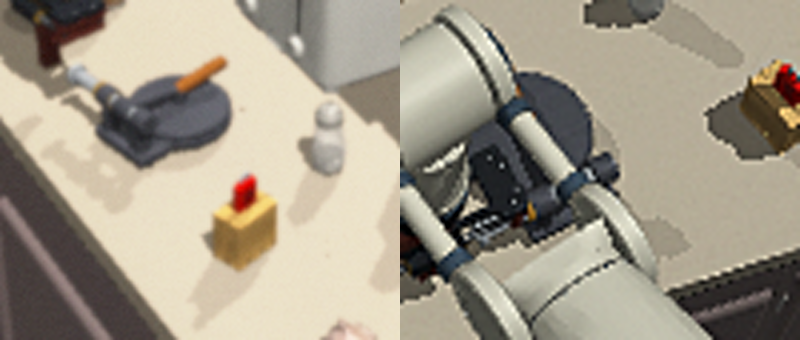

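The left half (scene view) shows the closed fingers standing beyond the pin head (78,72), with the rest and clip at (240,215). In the right half (top view) the arm hides most of the press. I'll start pushing.

{"method": "arm_command", "body": {
  "delta_pos": [
    [0.001,0.01,0],
    [0,0.01,0],
    [0,0.008,0],
    [0,0.006,0],
    [0,0.006,0]
  ],
  "yaw": [0,0,0,0,0],
  "claw": [0,0,0,0,0]
}}

```text
time_s: 5.62
position: [0.3891, 0.1086, 0.0466]
tcp_rot: [[0.988, 0.152, 0.0], [0.152, -0.988, 0.0], [0.0, -0.0, -1.0]]
ft_force: [-0.0, 0.4, -0.9]
grip_width: 0.0003
grip_force: 0.0
```

{"method": "arm_command", "body": {
  "delta_pos": [
    [0,0.006,0],
    [0,0.006,0],
    [0,0.006,0],
    [0,0.006,0],
    [0,0.004,0]
  ],
  "yaw": [0,0,0,0,0],
  "claw": [0,0,0,0,0]
}}

```text
time_s: 6.25
position: [0.3935, 0.0833, 0.0468]
tcp_rot: [[0.988, 0.154, 0.001], [0.154, -0.988, 0.005], [0.001, -0.005, -1.0]]
ft_force: [2.3, 8.7, -1.4]
grip_width: 0.0002
grip_force: 4.5
```

{"method": "arm_command", "body": {
  "delta_pos": [
    [0,0.005,0],
    [0,0.005,0],
    [0,0.005,0],
    [0,0.003,0],
    [0,0.002,0]
  ],
  "yaw": [0,0,0,0,0],
  "claw": [0,0,0,0,0]
}}

```text
time_s: 6.88
position: [0.3971, 0.0637, 0.0469]
tcp_rot: [[0.988, 0.154, 0.002], [0.154, -0.988, 0.005], [0.003, -0.005, -1.0]]
ft_force: [4.1, 9.1, -1.6]
grip_width: 0.0004
grip_force: 4.5
```

{"method": "arm_command", "body": {
  "delta_pos": [
    [0,0.002,0],
    [0,0.002,0],
    [0,0.002,0]
  ],
  "yaw": [0,0,0],
  "claw": [0,0,0]
}}

```text
time_s: 7.25
position: [0.3972, 0.0631, 0.047]
tcp_rot: [[0.988, 0.157, 0.0], [0.157, -0.987, 0.017], [0.003, -0.017, -1.0]]
ft_force: [-1.4, 36.4, 0.6]
grip_width: 0.0006
grip_force: 17.2
```

{"method": "arm_command", "body": {
  "delta_pos": [
    [0,0.002,0],
    [0,0.002,0],
    [0,0.002,0]
  ],
  "yaw": [0,0,0],
  "claw": [0,0,0]
}}

```text
time_s: 7.62
position: [0.3972, 0.0631, 0.0471]
tcp_rot: [[0.987, 0.161, -0.002], [0.161, -0.987, 0.029], [0.003, -0.029, -1.0]]
ft_force: [-5.1, 58.7, 2.6]
grip_width: 0.0004
grip_force: 28.9
```

{"method": "arm_command", "body": {
  "delta_pos": [
    [0,-0.012,0],
    [0,-0.03,0],
    [0,-0.01,-0.05],
    [0,0,-0.06],
    [0,0,-0.06]
  ],
  "yaw": [0,0,0,-0.08,-0.08],
  "claw": [0,0,0,40,60]
}}

```text
time_s: 8.25
position: [0.3899, 0.1011, 0.2183]
tcp_rot: [[0.95, 0.311, -0.0], [0.311, -0.95, -0.0], [-0.0, 0.0, -1.0]]
ft_force: [1.0, 0.4, 1.2]
grip_width: 0.0174
grip_force: 0.0
```

```bash
python3 - <<'E'
from h import *
plan([[.4338,-.2338,.22]])
E
```

```text
t 8.25 pos [0.3899 0.1011 0.2183] yaw 18.11 F [1.  0.4 1.2] w 0.0174 gf 0.0
[0.4338, -0.2338, 0.22] -> [-0.0625  0.332  -0.0016]
```

```bash
python3 - <<'E'
from h import *
d=np.array([.152,-.9884]);n=np.array([.9884,.152]);O=np.array([.405,-.003])
A=[]
for nm in ['scene','top']*2:
    p=cams.get_image(nm);W=cloud(p);ok=(p['range_z']>0)
    q=W[ok&(W[...,2]>.05)&(W[...,2]<.085)&(abs(W[...,0]-.41)<.06)&(W[...,1]>-.14)&(W[...,1]<.09)]
    s=(q[:,:2]-O)@d;l=(q[:,:2]-O)@n
    m=abs(l)<.025
    print(nm,'s range',s[m].min().round(4),s[m].max().round(4))
    for a in np.arange(-.09,.12,.01):
        k=m&(s>=a)&(s<a+.01)
        if k.sum()>1: print(round(a,2),k.sum(),'lat',l[k].min().round(4),l[k].max().round(4),np.median(l[k]).round(4),'z',q[k,2].max().round(3))
    for L in ['head_side','hole_side']:
        for r in models.pinpoint(L,p)[:1]: w=world(p,r['centre']);print(L,w.round(4),((w[:2]-O)@d).round(4),((w[:2]-O)@n).round(4))
    if nm=='scene': S=p['pixels']
    else: T=p['pixels']
z=lambda a:cv2.resize(a,(400,400),interpolation=cv2.INTER_CUBIC)
cv2.imwrite('pics/three.png',np.hstack([z(S[190:260,170:240]),z(T[190:260,245:315])]))
E
```

```text
scene s range -0.057 0.0934
-0.06 14 lat -0.0129 0.0104 -0.0053 z 0.075
-0.05 12 lat -0.0121 0.0086 -0.007 z 0.076
-0.04 16 lat -0.0127 0.0094 -0.0037 z 0.075
-0.03 26 lat -0.0146 0.0108 -0.006 z 0.078
-0.02 13 lat -0.0139 0.0112 -0.0024 z 0.075
-0.01 17 lat -0.0103 0.0089 -0.0031 z 0.073
-0.0 16 lat -0.0109 0.0228 0.0014 z 0.076
0.01 28 lat -0.0105 0.0194 -0.0031 z 0.074
0.02 11 lat -0.0085 0.0162 -0.0014 z 0.072
0.03 19 lat -0.012 0.0081 -0.0051 z 0.078
0.04 25 lat -0.0101 0.0145 -0.0011 z 0.075
0.05 17 lat -0.0106 0.008 -0.0005 z 0.076
0.06 11 lat -0.0033 0.0102 0.0003 z 0.069
0.07 13 lat -0.0036 0.0095 -0.0001 z 0.07
0.08 20 lat -0.0044 0.0131 0.0039 z 0.069
0.09 5 lat -0.0034 0.008 0.0003 z 0.07
head_side [0.4039 0.0371 0.0608] -0.0398 0.005
hole_side [ 0.4179 -0.0506  0.054 ] 0.049 0.0055
top s range -0.0247 0.0689
-0.03 4 lat 0.0013 0.0107 0.0071 z 0.078
-0.02 6 lat 0.0039 0.0134 0.0075 z 0.077
-0.01 12 lat 0.0027 0.0248 0.0108 z 0.079
-0.0 12 lat 0.0039 0.0234 0.0138 z 0.079
0.01 6 lat 0.0033 0.0153 0.0091 z 0.075
0.02 9 lat 0.0012 0.0173 0.0084 z 0.082
0.03 9 lat 0.0032 0.01
[... 824 characters left out ...]
t -0.0045 0.0115 0.0023 z 0.068
0.09 11 lat -0.0102 0.0103 0.0033 z 0.071
head_side [0.4075 0.0363 0.0574] -0.0385 0.0084
hole_side [ 0.419  -0.0483  0.0533] 0.0469 0.0069
top s range -0.0282 0.0694
-0.03 5 lat 0.0008 0.0114 0.0068 z 0.082
-0.02 5 lat 0.0037 0.0159 0.0074 z 0.077
-0.01 12 lat 0.0024 0.0227 0.0119 z 0.078
-0.0 12 lat 0.0028 0.0234 0.0132 z 0.076
0.01 8 lat 0.0038 0.0167 0.0095 z 0.077
0.02 10 lat 0.0031 0.0176 0.0085 z 0.079
0.03 9 lat 0.0027 0.0184 0.0094 z 0.079
0.04 6 lat 0.0042 0.0186 0.0073 z 0.079
0.05 6 lat 0.0065 0.0136 0.0081 z 0.073
0.06 5 lat 0.006 0.0144 0.0116 z 0.07
head_side [0.4021 0.0402 0.0584] -0.0432 0.0037
hole_side [ 0.4219 -0.0493  0.0615] 0.0483 0.0097
```

View pics/three.png

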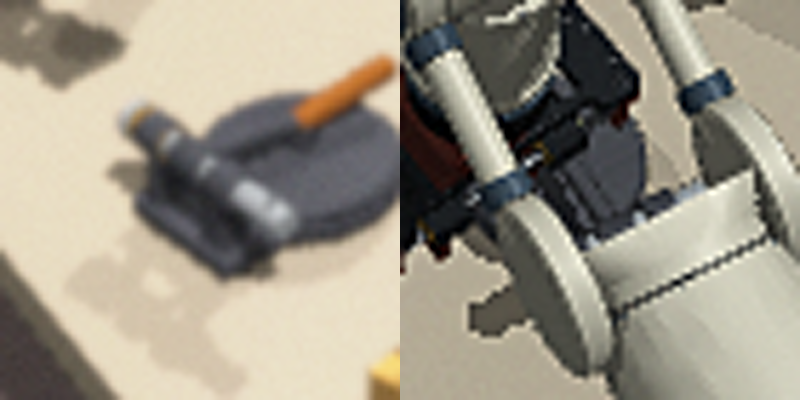

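Scene view (left): the pin head now sits at the bush (135,110), and the bare pin end stands out past the near boss at about (270,210). The top view is blocked by the arm. Next I'll move over the clip and look again from there.

{"method": "arm_command", "body": {
  "delta_pos": [
    [-0.0105,0.055,0],
    [-0.0105,0.055,0],
    [-0.0105,0.055,0],
    [-0.0105,0.055,0],
    [-0.0105,0.055,0]
  ],
  "yaw": [0,0,0,0,0],
  "claw": [45,45,45,45,45]
}}

```text
time_s: 9.48
position: [0.4248, -0.1785, 0.2164]
tcp_rot: [[0.952, 0.307, 0.0], [0.307, -0.952, 0.0], [0.0, -0.0, -1.0]]
ft_force: [0.7, 0.4, 0.3]
grip_width: 0.0391
grip_force: 0.0
```

{"method": "arm_command", "body": {
  "delta_pos": [
    [-0.0105,0.055,0],
    [0,0,0]
  ],
  "yaw": [0,0],
  "claw": [45,45]
}}

```text
time_s: 9.72
position: [0.4312, -0.2351, 0.215]
tcp_rot: [[0.953, 0.303, -0.003], [0.303, -0.953, 0.001], [-0.002, -0.002, -1.0]]
ft_force: [-0.1, 0.8, -0.1]
grip_width: 0.0395
grip_force: 0.0
```

```bash
python3 - <<'E'
from h import *
plan([[.4338,-.2338,.22]])
np.set_printoptions(suppress=True)
d=np.array([.152,-.9884]);n=np.array([.9884,.152]);O=np.array([.405,-.003])
Q=[];C=[];img=[]
for i in range(5):
    p=cams.get_image('top');W=cloud(p);ok=(p['range_z']>0);img.append(p['pixels'])
    q=W[ok&(W[...,2]>.045)&(W[...,2]<.085)&(abs(W[...,0]-.41)<.06)&(W[...,1]>-.14)&(W[...,1]<.09)]
    Q.append(q)
    C.append(W[ok&(abs(W[...,2]-.035)<.005)&(np.hypot(W[...,0]-.485,W[...,1]-.01)<.08)])
q=np.vstack(Q);s=(q[:,:2]-O)@d;l=(q[:,:2]-O)@n;m=abs(l)<.03
print('s',s[m].min(),s[m].max())
for a in np.arange(-.07,.11,.01):
    k=m&(s>=a)&(s<a+.01)
    if k.sum()>3: print(round(a,2),k.sum(),'lat pct',np.percentile(l[k],[2,50,98]).round(4),'z',np.percentile(q[k,2],95).round(4))
c=np.vstack(C);c=c[((c[:,:2]-O)@n)>.02];print('plate extents n',np.percentile((c[:,:2]-O)@n,[1,99]).round(4),'s',np.percentile((c[:,:2]-O)@d,[1,99]).round(4))
I=np.mean(img,0).astype(np.uint8)
z=lambda a:cv2.resize(a,(390,390),interpolation=cv2.INTER_CUBIC)
cv2.imwrite('pics/four.png',np.hstack([z(I[205:260,250:305]),z(I[180:245,300:365])]))
E
```

```text
t 9.72 pos [ 0.4312 -0.2351  0.215 ] yaw 17.64 F [-0.1  0.8 -0.1] w 0.0395 gf 0.0
[0.4338, -0.2338, 0.22] -> [ 0.0028 -0.0004 -0.005 ]
s -0.060210831095551934 0.0886229027832722
-0.06 116 lat pct [-0.0105 -0.0006  0.0152] z 0.079
-0.05 93 lat pct [-0.0097 -0.0012  0.0145] z 0.0787
-0.04 100 lat pct [-0.0101 -0.0009  0.0141] z 0.0796
-0.03 95 lat pct [-0.0099 -0.0007  0.0144] z 0.0785
-0.02 75 lat pct [-0.0069  0.0021  0.0152] z 0.0787
-0.01 128 lat pct [-0.0079  0.0053  0.0291] z 0.0773
0.0 122 lat pct [-0.0083  0.0056  0.0286] z 0.0775
0.01 66 lat pct [-0.0072  0.002   0.0159] z 0.0752
0.02 113 lat pct [-0.0075  0.0019  0.0157] z 0.0796
0.03 98 lat pct [-0.0085 -0.0002  0.017 ] z 0.0794
0.04 74 lat pct [-0.0084  0.0024  0.0185] z 0.0788
0.05 65 lat pct [-0.0038  0.0039  0.0135] z 0.0748
0.06 66 lat pct [-0.0022  0.0044  0.0141] z 0.0743
0.07 61 lat pct [-0.0019  0.005   0.0142] z 0.0731
0.08 44 lat pct [-0.0014  0.0046  0.0146] z 0.0733
plate extents n [0.0299 0.143 ] s [-0.0624  0.0578]
```

View pics/four.png

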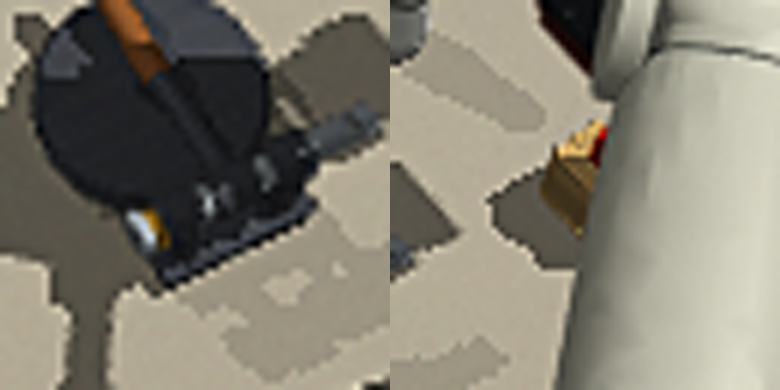

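Left (top view): the pin end stands out past the -y boss from about (310,140) to (380,115), and the head sits on the brass bush at (145,230). Right: the rest with the red clip at (590,150), partly behind the arm. I'll go down and grasp the clip.

{"method": "arm_command", "body": {
  "delta_pos": [
    [0.003,0,0.05],
    [0,0,0.05],
    [0,0,0.03],
    [0,0,0.012],
    [0,0,0]
  ],
  "yaw": [0,0,0,0,0],
  "claw": [45,45,45,45,45]
}}

```text
time_s: 10.6
position: [0.4349, -0.2306, 0.0749]
tcp_rot: [[0.951, 0.309, -0.0], [0.309, -0.951, 0.0], [0.0, -0.0, -1.0]]
ft_force: [-0.0, 0.8, -0.0]
grip_width: 0.0397
grip_force: 0.0
```

{"method": "arm_command", "body": {
  "delta_pos": [
    [-0.002,0.003,0.007],
    [0,0,0],
    [0,0,0],
    [0,0,0],
    [0,0,0]
  ],
  "yaw": [0,0,0,0,0],
  "claw": [45,0,0,0,0]
}}

```text
time_s: 11.22
position: [0.4339, -0.2349, 0.068]
tcp_rot: [[0.951, 0.308, 0.001], [0.308, -0.951, -0.0], [0.0, 0.001, -1.0]]
ft_force: [-0.1, 0.7, 1.3]
grip_width: 0.0119
grip_force: 30.0
```

{"method": "arm_command", "body": {
  "delta_pos": [
    [0,0,-0.01],
    [0,0,-0.025],
    [0,0,-0.025],
    [0,0,-0.025],
    [0,0,0]
  ],
  "yaw": [0,0,0,0,0],
  "claw": [0,0,0,0,0]
}}

```text
time_s: 11.85
position: [0.4348, -0.2354, 0.1553]
tcp_rot: [[0.951, 0.308, 0.004], [0.308, -0.951, -0.003], [0.003, 0.004, -1.0]]
ft_force: [0.1, -0.1, -0.1]
grip_width: 0.0117
grip_force: 30.0
```

```bash
python3 - <<'E'
from h import *
o=status.get_obs();x=np.array(o['position']);R=np.array(o['tcp_rot'])
plan([])
s=cams.get_image('scene');t=cams.get_image('top')
for p in (s,t):
    W=cloud(p);ok=p['range_z']>0
    hsv=cv2.cvtColor(p['pixels'],cv2.COLOR_BGR2HSV)
    red=((hsv[...,0]<8)|(hsv[...,0]>172))&(hsv[...,1]>130)&(hsv[...,2]>50)&ok&(abs(W[...,0]-x[0])<.04)&(abs(W[...,1]-x[1])<.04)
    q=(W[red]-x)@R
    if len(q): print(len(q),np.percentile(q,[2,50,98],axis=0).round(4))
    for L in ['clip','leg_tip']:
        for r in models.pinpoint(L,p)[:2]: w=world(p,r['centre']);print(L,w.round(4),((w-x)@R).round(4),r['confidence'])
K=s['camera_matrix'];c=s['R']@x+s['t'];u=(K@c/c[2])[:2].astype(int);print(u)
cv2.imwrite('pics/five.png',cv2.resize(s['pixels'][u[1]-30:u[1]+45,u[0]-40:u[0]+40],None,fx=7,fy=7,interpolation=cv2.INTER_CUBIC))
E
```

```text
t 11.85 pos [ 0.4348 -0.2354  0.1553] yaw 17.92 F [ 0.1 -0.1 -0.1] w 0.0117 gf 30.0
197 [[-0.0356 -0.0335 -0.1662]
 [-0.0179  0.0059 -0.1248]
 [ 0.0141  0.0188 -0.0016]]
clip [ 0.4296 -0.2415  0.1475] [-0.0068  0.0042  0.0079] 0.48
leg_tip [ 0.4255 -0.2405  0.0965] [-0.0106  0.0018  0.0588] 0.45
1 [[-0.0047 -0.0404 -0.1682]
 [-0.0047 -0.0404 -0.1682]
 [-0.0047 -0.0404 -0.1682]]
clip [ 0.5506  0.4171 -0.0027] [ 0.3105 -0.5858  0.1569] 0.44
[245 227]
```

View pics/five.png

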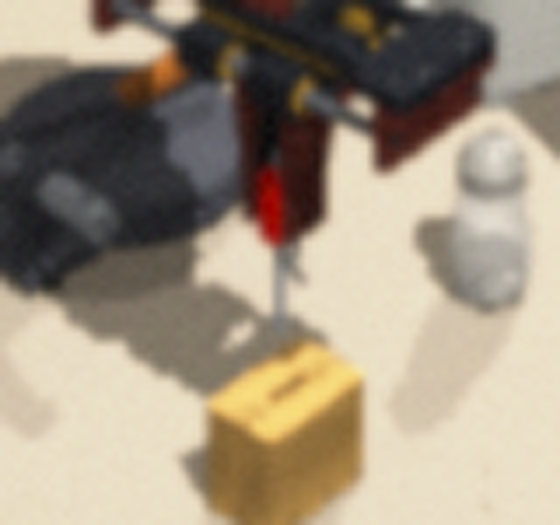

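The clip is held upright: its straight leg is at (279,285), free above the rest slot, with the bent leg just to the right. Now I'll move over the hole.

{"method": "arm_command", "body": {
  "delta_pos": [
    [0,0,0],
    [0.0063,-0.052,0],
    [0.0063,-0.052,0],
    [0.0063,-0.052,0],
    [0,0,0]
  ],
  "yaw": [0.147,0,0,0,0],
  "claw": [0,0,0,0,0]
}}

```text
time_s: 12.78
position: [0.4264, -0.0751, 0.1522]
tcp_rot: [[0.985, 0.17, -0.0], [0.17, -0.985, 0.001], [-0.0, -0.001, -1.0]]
ft_force: [1.1, -1.2, -0.3]
grip_width: 0.0122
grip_force: 30.0
```

{"method": "arm_command", "body": {
  "delta_pos": [
    [0,0,0.008],
    [0,0,0],
    [0,0,0]
  ],
  "yaw": [0,0,0],
  "claw": [0,0,0]
}}

```text
time_s: 13.15
position: [0.4265, -0.0788, 0.1442]
tcp_rot: [[0.987, 0.163, -0.001], [0.163, -0.987, 0.0], [-0.001, -0.0, -1.0]]
ft_force: [-0.2, -0.8, -0.3]
grip_width: 0.0121
grip_force: 30.0
```

```bash
python3 - <<'E'
from h import *
plan([[.4277,-.0783,.140]])
E
```

```text
t 13.15 pos [ 0.4265 -0.0788  0.1442] yaw 9.39 F [-0.2 -0.8 -0.3] w 0.0121 gf 30.0
[0.4277, -0.0783, 0.14] -> [ 0.0013 -0.0003  0.0042]
```

{"method": "arm_command", "body": {
  "delta_pos": [
    [0.0013,0,0.008],
    [0,0,0.003],
    [0,0,0.001],
    [0,0,0.001],
    [0,0,0]
  ],
  "yaw": [0,0,0,0,0],
  "claw": [0,0,0,0,0]
}}

```text
time_s: 13.78
position: [0.428, -0.0776, 0.1317]
tcp_rot: [[0.986, 0.165, 0.0], [0.165, -0.986, -0.0], [0.0, 0.0, -1.0]]
ft_force: [0.1, -0.2, -1.1]
grip_width: 0.0118
grip_force: 30.0
```

{"method": "arm_command", "body": {
  "delta_pos": [
    [0,0,0.001],
    [0,0,0.001],
    [0,0,0]
  ],
  "yaw": [0,0,0],
  "claw": [0,0,0]
}}

```text
time_s: 14.15
position: [0.4279, -0.0775, 0.1295]
tcp_rot: [[0.986, 0.165, -0.0], [0.165, -0.986, 0.0], [-0.0, -0.0, -1.0]]
ft_force: [-0.9, 0.6, -1.9]
grip_width: 0.012
grip_force: 30.0
```

{"method": "arm_command", "body": {
  "delta_pos": [
    [0,0,0.001],
    [0,0,0]
  ],
  "yaw": [0,0],
  "claw": [0,0]
}}

```text
time_s: 14.4
position: [0.4279, -0.0776, 0.1285]
tcp_rot: [[0.986, 0.165, -0.0], [0.165, -0.986, 0.0], [-0.0, -0.0, -1.0]]
ft_force: [-0.4, 0.3, -0.9]
grip_width: 0.012
grip_force: 30.0
```

{"method": "arm_command", "body": {
  "delta_pos": [
    [0,0,0.001],
    [0,0,0]
  ],
  "yaw": [0,0],
  "claw": [0,0]
}}

```text
time_s: 14.65
position: [0.4279, -0.0774, 0.1275]
tcp_rot: [[0.986, 0.165, -0.0], [0.165, -0.986, 0.0], [-0.0, -0.0, -1.0]]
ft_force: [-0.5, 0.4, -1.0]
grip_width: 0.0118
grip_force: 30.0
```

{"method": "arm_command", "body": {
  "delta_pos": [
    [0,0,0.001],
    [0,0,0]
  ],
  "yaw": [0,0],
  "claw": [0,0]
}}

```text
time_s: 14.9
position: [0.428, -0.0771, 0.1265]
tcp_rot: [[0.986, 0.165, 0.0], [0.165, -0.986, 0.001], [0.0, -0.001, -1.0]]
ft_force: [0.5, 2.9, -0.4]
grip_width: 0.0115
grip_force: 30.0
```

{"method": "arm_command", "body": {
  "delta_pos": [
    [0,0,0.001],
    [0,0,0]
  ],
  "yaw": [0,0],
  "claw": [0,0]
}}

```text
time_s: 15.15
position: [0.4279, -0.0771, 0.1254]
tcp_rot: [[0.986, 0.166, -0.0], [0.166, -0.986, 0.001], [-0.0, -0.001, -1.0]]
ft_force: [0.5, 4.3, -0.7]
grip_width: 0.0123
grip_force: 30.0
```

{"method": "arm_command", "body": {
  "delta_pos": [
    [0,-0.0008,0],
    [0,0,0.001],
    [0,0,0]
  ],
  "yaw": [0,0,0],
  "claw": [0,0,0]
}}

```text
time_s: 15.52
position: [0.4278, -0.0768, 0.1245]
tcp_rot: [[0.986, 0.165, -0.0], [0.165, -0.986, 0.0], [-0.0, -0.0, -1.0]]
ft_force: [0.1, 2.2, -1.1]
grip_width: 0.0121
grip_force: 30.0
```

{"method": "arm_command", "body": {
  "delta_pos": [
    [0,0,0.001],
    [0,0,0.001],
    [0,0,0]
  ],
  "yaw": [0,0,0],
  "claw": [0,0,0]
}}

```text
time_s: 15.9
position: [0.4278, -0.0767, 0.1225]
tcp_rot: [[0.986, 0.165, -0.0], [0.165, -0.986, 0.0], [-0.0, -0.0, -1.0]]
ft_force: [0.6, 3.2, -0.7]
grip_width: 0.012
grip_force: 30.0
```

{"method": "arm_command", "body": {
  "delta_pos": [
    [0,-0.0006,0],
    [0,0,0.002],
    [0,0,0.002],
    [0,0,0]
  ],
  "yaw": [0,0,0,0],
  "claw": [0,0,0,0]
}}

```text
time_s: 16.4
position: [0.4276, -0.0764, 0.1182]
tcp_rot: [[0.986, 0.165, -0.001], [0.165, -0.986, -0.0], [-0.001, 0.0, -1.0]]
ft_force: [0.3, -0.0, -1.6]
grip_width: 0.0118
grip_force: 30.0
```

{"method": "arm_command", "body": {
  "delta_pos": [
    [0.0015,0,0],
    [0,0,0]
  ],
  "yaw": [0,0],
  "claw": [0,0]
}}

```text
time_s: 16.65
position: [0.4291, -0.0761, 0.1185]
tcp_rot: [[0.986, 0.165, -0.0], [0.165, -0.986, -0.0], [-0.001, 0.0, -1.0]]
ft_force: [-0.5, 0.3, -1.3]
grip_width: 0.0118
grip_force: 30.0
```

{"method": "arm_command", "body": {
  "delta_pos": [
    [-0.003,0,0],
    [0,0,0]
  ],
  "yaw": [0,0],
  "claw": [0,0]
}}

```text
time_s: 16.9
position: [0.4262, -0.0766, 0.1188]
tcp_rot: [[0.986, 0.165, 0.0], [0.165, -0.986, -0.0], [0.0, 0.0, -1.0]]
ft_force: [0.5, 0.7, 0.2]
grip_width: 0.0117
grip_force: 30.0
```

{"method": "arm_command", "body": {
  "delta_pos": [
    [0.0015,-0.0015,0],
    [0,0,0]
  ],
  "yaw": [0,0],
  "claw": [0,0]
}}

```text
time_s: 17.15
position: [0.4276, -0.0747, 0.1187]
tcp_rot: [[0.986, 0.165, 0.0], [0.165, -0.986, -0.0], [0.0, 0.0, -1.0]]
ft_force: [-0.6, -0.1, -0.6]
grip_width: 0.0117
grip_force: 30.0
```

{"method": "arm_command", "body": {
  "delta_pos": [
    [0,0.003,0],
    [0,0,0]
  ],
  "yaw": [0,0],
  "claw": [0,0]
}}

```text
time_s: 17.4
position: [0.4279, -0.0768, 0.1186]
tcp_rot: [[0.986, 0.166, -0.0], [0.166, -0.986, 0.002], [-0.0, -0.002, -1.0]]
ft_force: [-0.8, 4.7, 0.7]
grip_width: 0.0115
grip_force: 30.0
```

```bash
python3 - <<'E'
from h import *
plan([])
s=[cams.get_image('scene') for _ in range(4)]
I=np.mean([a['pixels'] for a in s],0).astype(np.uint8);p=s[0]
x=np.array(status.get_obs()['position'])
K=p['camera_matrix'];c=p['R']@x+p['t'];u=(K@c/c[2])[:2].astype(int);print(u)
cv2.imwrite('pics/six.png',cv2.resize(I[u[1]-20:u[1]+35,u[0]-35:u[0]+35],None,fx=10,fy=10,interpolation=cv2.INTER_CUBIC))
E
```

```text
t 17.4 pos [ 0.4279 -0.0768  0.1186] yaw 9.53 F [-0.8  4.7  0.7] w 0.0115 gf 30.0
[218 212]
```

View pics/six.png

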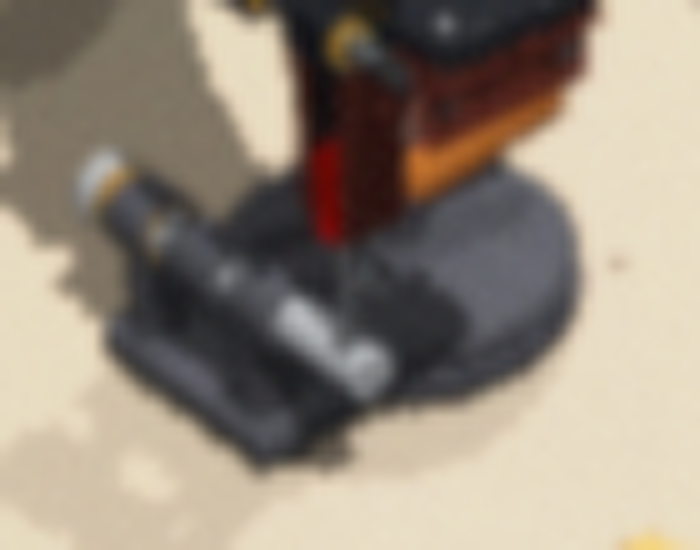

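The scene view shows the clip's leg at (350,285) running down to the pin near (345,335), just short of the bright pin end at (365,365). I'll feel for the opposite wall to confirm the leg is in the hole.

{"method": "arm_command", "body": {
  "delta_pos": [
    [0,-0.004,0],
    [0,0,0]
  ],
  "yaw": [0,0],
  "claw": [0,0]
}}

```text
time_s: 17.85
position: [0.4274, -0.0742, 0.1187]
tcp_rot: [[0.986, 0.165, 0.0], [0.165, -0.986, -0.001], [0.0, 0.001, -1.0]]
ft_force: [0.4, -0.9, -1.4]
grip_width: 0.0119
grip_force: 30.0
```

{"method": "arm_command", "body": {
  "delta_pos": [
    [-0.0025,0.0015,0],
    [0,0,0]
  ],
  "yaw": [0,0],
  "claw": [0,0]
}}

```text
time_s: 18.1
position: [0.4252, -0.0758, 0.1187]
tcp_rot: [[0.986, 0.165, 0.001], [0.165, -0.986, -0.0], [0.001, 0.0, -1.0]]
ft_force: [0.4, 0.1, -1.5]
grip_width: 0.0118
grip_force: 30.0
```

{"method": "arm_command", "body": {
  "delta_pos": [
    [0.005,0,0],
    [0,0,0]
  ],
  "yaw": [0,0],
  "claw": [0,0]
}}

```text
time_s: 18.35
position: [0.4296, -0.0749, 0.1184]
tcp_rot: [[0.986, 0.165, -0.002], [0.165, -0.986, -0.0], [-0.002, -0.0, -1.0]]
ft_force: [-2.2, -0.2, -0.9]
grip_width: 0.012
grip_force: 30.0
```

{"method": "arm_command", "body": {
  "delta_pos": [
    [-0.0025,0,0],
    [0,0,0.002],
    [0,0,0.002],
    [0,0,0]
  ],
  "yaw": [0,0,0,0],
  "claw": [0,0,0,0]
}}

```text
time_s: 18.85
position: [0.4275, -0.0752, 0.1144]
tcp_rot: [[0.986, 0.165, -0.0], [0.165, -0.986, 0.0], [-0.0, -0.0, -1.0]]
ft_force: [0.5, -0.6, -0.0]
grip_width: 0.0118
grip_force: 30.0
```

{"method": "arm_command", "body": {
  "delta_pos": [
    [0,0,0.002],
    [0,0,0.002],
    [0,0,0.001],
    [0,0,0]
  ],
  "yaw": [0,0,0,0],
  "claw": [0,0,0,0]
}}

```text
time_s: 19.35
position: [0.4275, -0.0752, 0.1095]
tcp_rot: [[0.986, 0.165, -0.0], [0.165, -0.986, 0.0], [-0.0, -0.0, -1.0]]
ft_force: [-0.4, -0.1, -0.9]
grip_width: 0.0119
grip_force: 30.0
```

{"method": "arm_command", "body": {
  "delta_pos": [
    [0,0,0.002],
    [0,0,0.001],
    [0,0,0]
  ],
  "yaw": [0,0,0],
  "claw": [0,0,0]
}}

```text
time_s: 19.73
position: [0.4275, -0.0752, 0.1065]
tcp_rot: [[0.986, 0.165, -0.0], [0.165, -0.986, 0.0], [-0.0, -0.0, -1.0]]
ft_force: [-0.4, -0.5, -0.9]
grip_width: 0.0118
grip_force: 30.0
```

{"method": "arm_command", "body": {
  "delta_pos": [
    [0,0,0.002],
    [0,0,0.001],
    [0,0,0]
  ],
  "yaw": [0,0,0],
  "claw": [0,0,0]
}}

```text
time_s: 20.1
position: [0.4275, -0.0752, 0.1035]
tcp_rot: [[0.986, 0.165, -0.0], [0.165, -0.986, 0.0], [-0.0, -0.0, -1.0]]
ft_force: [-0.3, -0.4, -0.5]
grip_width: 0.0117
grip_force: 30.0
```

{"method": "arm_command", "body": {
  "delta_pos": [
    [0,0,0.002],
    [0,0,0]
  ],
  "yaw": [0,0],
  "claw": [0,0]
}}

```text
time_s: 20.35
position: [0.4274, -0.0752, 0.1014]
tcp_rot: [[0.986, 0.165, -0.0], [0.165, -0.986, 0.0], [-0.0, -0.0, -1.0]]
ft_force: [-0.5, -0.1, -0.4]
grip_width: 0.0121
grip_force: 30.0
```

{"method": "arm_command", "body": {
  "delta_pos": [
    [0,0,0.002],
    [0,0,0.001],
    [0,0,0]
  ],
  "yaw": [0,0,0],
  "claw": [0,0,0]
}}

```text
time_s: 20.72
position: [0.4275, -0.0752, 0.0985]
tcp_rot: [[0.986, 0.165, -0.0], [0.165, -0.986, 0.0], [-0.0, -0.0, -1.0]]
ft_force: [-0.6, 0.7, 0.0]
grip_width: 0.0117
grip_force: 30.0
```

{"method": "arm_command", "body": {
  "delta_pos": [
    [0,0,0.002],
    [0,0,0.001],
    [0,0,0]
  ],
  "yaw": [0,0,0],
  "claw": [0,0,0]
}}

```text
time_s: 21.1
position: [0.4276, -0.0752, 0.0956]
tcp_rot: [[0.986, 0.165, 0.0], [0.165, -0.986, 0.0], [0.0, -0.0, -1.0]]
ft_force: [-0.1, -0.1, -0.5]
grip_width: 0.0118
grip_force: 30.0
```

{"method": "arm_command", "body": {
  "delta_pos": [
    [0,0,0.002],
    [0,0,0]
  ],
  "yaw": [0,0],
  "claw": [0,0]
}}

```text
time_s: 21.35
position: [0.428, -0.0752, 0.0937]
tcp_rot: [[0.986, 0.165, 0.001], [0.165, -0.986, -0.0], [0.001, 0.0, -1.0]]
ft_force: [1.8, 0.1, -0.3]
grip_width: 0.0118
grip_force: 30.0
```

{"method": "arm_command", "body": {
  "delta_pos": [
    [0,0,0.001],
    [0,0,0.001],
    [0,0,0]
  ],
  "yaw": [0,0,0],
  "claw": [0,0,0]
}}

```text
time_s: 21.72
position: [0.4279, -0.0752, 0.0918]
tcp_rot: [[0.986, 0.165, 0.001], [0.165, -0.986, -0.0], [0.001, 0.0, -1.0]]
ft_force: [3.7, 0.0, 0.8]
grip_width: 0.0119
grip_force: 30.0
```

{"method": "arm_command", "body": {
  "delta_pos": [
    [0,0,0.001],
    [0,0,0.001],
    [0,0,0]
  ],
  "yaw": [0,0,0],
  "claw": [0,0,0]
}}

```text
time_s: 22.1
position: [0.4278, -0.0752, 0.0896]
tcp_rot: [[0.986, 0.165, 0.001], [0.165, -0.986, -0.0], [0.001, 0.0, -1.0]]
ft_force: [4.8, 0.5, 0.0]
grip_width: 0.0119
grip_force: 30.0
```

{"method": "arm_command", "body": {
  "delta_pos": [
    [0.0006,0,0.001],
    [0,0,0.001],
    [0,0,0]
  ],
  "yaw": [0,0,0],
  "claw": [0,0,0]
}}

```text
time_s: 22.48
position: [0.428, -0.0751, 0.0871]
tcp_rot: [[0.986, 0.165, -0.001], [0.165, -0.986, 0.0], [-0.001, -0.0, -1.0]]
ft_force: [4.9, 0.7, -1.4]
grip_width: 0.012
grip_force: 30.0
```

{"method": "arm_command", "body": {
  "delta_pos": [
    [0,0,0.001],
    [0,0,0.001],
    [0,0,0]
  ],
  "yaw": [0,0,0],
  "claw": [0,0,0]
}}

```text
time_s: 22.85
position: [0.428, -0.0751, 0.0854]
tcp_rot: [[0.986, 0.165, -0.0], [0.165, -0.986, -0.0], [-0.0, -0.0, -1.0]]
ft_force: [4.7, 0.4, -0.3]
grip_width: 0.0118
grip_force: 30.0
```

{"method": "arm_command", "body": {
  "delta_pos": [
    [0,0,0.001],
    [0,0,0.001],
    [0,0,0]
  ],
  "yaw": [0,0,0],
  "claw": [0,0,0]
}}

```text
time_s: 23.22
position: [0.4278, -0.0751, 0.0832]
tcp_rot: [[0.986, 0.165, -0.001], [0.165, -0.986, 0.0], [-0.001, -0.0, -1.0]]
ft_force: [4.0, 0.3, -2.1]
grip_width: 0.0119
grip_force: 30.0
```

{"method": "arm_command", "body": {
  "delta_pos": [
    [0,0,0.001],
    [0,0,0.001],
    [0,0,0]
  ],
  "yaw": [0,0,0],
  "claw": [0,0,0]
}}

```text
time_s: 23.6
position: [0.4278, -0.0751, 0.0814]
tcp_rot: [[0.986, 0.165, -0.001], [0.165, -0.986, 0.0], [-0.001, -0.0, -1.0]]
ft_force: [1.5, 0.6, -1.3]
grip_width: 0.0118
grip_force: 30.0
```

{"method": "arm_command", "body": {
  "delta_pos": [
    [0,0,0.001],
    [0,0,0.001],
    [0,0,0]
  ],
  "yaw": [0,0,0],
  "claw": [0,0,0]
}}

```text
time_s: 23.98
position: [0.4277, -0.0751, 0.0793]
tcp_rot: [[0.986, 0.165, -0.001], [0.165, -0.986, 0.0], [-0.001, -0.0, -1.0]]
ft_force: [0.1, -0.8, -0.0]
grip_width: 0.0119
grip_force: 30.0
```

{"method": "arm_command", "body": {
  "delta_pos": [
    [0,0,0.001],
    [0,0,0]
  ],
  "yaw": [0,0],
  "claw": [0,0]
}}

```text
time_s: 24.22
position: [0.428, -0.0751, 0.0785]
tcp_rot: [[0.986, 0.165, -0.0], [0.165, -0.986, 0.0], [-0.0, -0.0, -1.0]]
ft_force: [-0.1, -0.2, -1.4]
grip_width: 0.012
grip_force: 30.0
```

{"method": "arm_command", "body": {
  "delta_pos": [
    [0,0,0.001],
    [0,0,0]
  ],
  "yaw": [0,0],
  "claw": [0,0]
}}

```text
time_s: 24.48
position: [0.4281, -0.0751, 0.0775]
tcp_rot: [[0.986, 0.165, -0.0], [0.165, -0.986, 0.0], [-0.0, -0.0, -1.0]]
ft_force: [-0.0, -0.4, -0.6]
grip_width: 0.012
grip_force: 30.0
```

```bash
python3 - <<'E'
from h import *
plan([])
x=np.array(status.get_obs()['position'])
out=[]
for n in ('scene','top'):
    s=[cams.get_image(n) for _ in range(4)];p=s[0]
    I=np.mean([a['pixels'] for a in s],0).astype(np.uint8)
    K=p['camera_matrix'];c=p['R']@x+p['t'];u=(K@c/c[2])[:2].astype(int);print(u)
    out.append(cv2.resize(I[u[1]-20:u[1]+25,u[0]-22:u[0]+23],(400,400),interpolation=cv2.INTER_CUBIC))
    for L in ['clip','leg_tip','hole_side']:
        for r in models.pinpoint(L,p)[:1]: print(n,L,world(p,r['centre']).round(4),r['confidence'])
cv2.imwrite('pics/seven.png',np.hstack(out))
E
```

```text
t 24.48 pos [ 0.4281 -0.0751  0.0775] yaw 9.5 F [-0.  -0.4 -0.6] w 0.012 gf 30.0
[218 221]
scene clip [ 0.424  -0.0752  0.0719] 0.59
scene leg_tip [ 0.4216 -0.078   0.0193] 0.6
scene hole_side [ 0.4151 -0.0496  0.0586] 0.86
[298 219]
top hole_side [ 0.4219 -0.0489  0.0598] 0.7
```

View pics/seven.png

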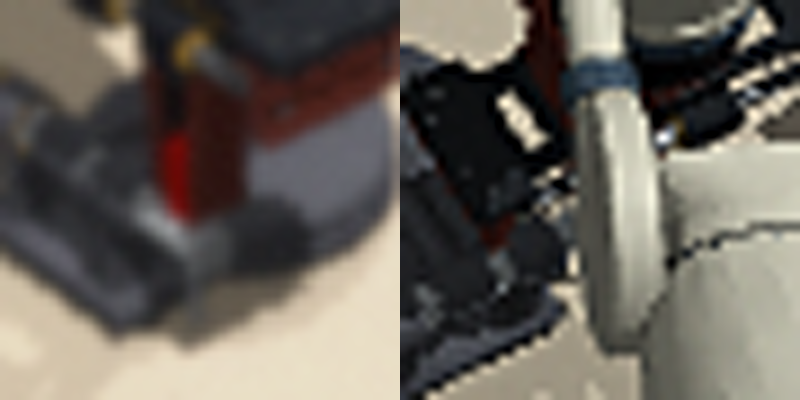

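Scene view (left): the red head is down at the pin (180,200), and the straight leg comes out below it at (190,300). So the leg is through the hole. The top view is blocked. I'll press gently until the head seats.

{"method": "arm_command", "body": {
  "delta_pos": [
    [0,0,0.001],
    [0,0,0]
  ],
  "yaw": [0,0],
  "claw": [0,0]
}}

```text
time_s: 25.42
position: [0.4282, -0.0752, 0.0769]
tcp_rot: [[0.986, 0.165, 0.0], [0.165, -0.986, -0.0], [0.0, 0.0, -1.0]]
ft_force: [-0.7, 0.4, 0.6]
grip_width: 0.0119
grip_force: 30.0
```

{"method": "arm_command", "body": {
  "delta_pos": [
    [0,0,0.001],
    [0,0,0]
  ],
  "yaw": [0,0],
  "claw": [0,0]
}}

```text
time_s: 25.68
position: [0.4284, -0.0752, 0.0765]
tcp_rot: [[0.986, 0.165, 0.001], [0.165, -0.986, -0.0], [0.001, 0.0, -1.0]]
ft_force: [-2.2, 0.9, 5.6]
grip_width: 0.0121
grip_force: 30.0
```

{"method": "arm_command", "body": {
  "delta_pos": [
    [0,0,-0.001],
    [0,0,0],
    [0,0,0],
    [0,0,0],
    [0,0,0]
  ],
  "yaw": [0,0,0,0,0],
  "claw": [0,28,28,28,28]
}}

```text
time_s: 26.3
position: [0.4281, -0.0751, 0.0765]
tcp_rot: [[0.986, 0.165, -0.0], [0.165, -0.986, 0.0], [-0.0, -0.0, -1.0]]
ft_force: [-0.3, 0.2, 0.3]
grip_width: 0.0244
grip_force: 0.0
```

{"method": "arm_command", "body": {
  "delta_pos": [
    [0,0,-0.01],
    [0,0,-0.03],
    [0,0,-0.05],
    [0,0,-0.05],
    [0,0,0]
  ],
  "yaw": [0,0,0,0,0],
  "claw": [28,28,28,28,28]
}}

```text
time_s: 26.92
position: [0.4298, -0.0755, 0.2223]
tcp_rot: [[0.986, 0.165, 0.009], [0.165, -0.986, -0.002], [0.008, 0.004, -1.0]]
ft_force: [-0.6, -0.1, -0.1]
grip_width: 0.0247
grip_force: 0.0
```

{"method": "arm_command", "body": {
  "delta_pos": [
    [0,0.05,0],
    [0,0.05,0],
    [0,0.05,0],
    [0,0.05,0],
    [0,0,0]
  ],
  "yaw": [0,0,0,0,0],
  "claw": [28,28,28,28,28]
}}

```text
time_s: 27.55
position: [0.4604, -0.2747, 0.2143]
tcp_rot: [[0.987, 0.161, -0.003], [0.161, -0.987, 0.002], [-0.003, -0.002, -1.0]]
ft_force: [-0.3, 1.3, -0.1]
grip_width: 0.0243
grip_force: 0.0
```

```bash
python3 - <<'E'
from h import *
plan([])
x=np.array([.4218,-.075,.08]);out=[]
for n in ('scene','top'):
    s=[cams.get_image(n) for _ in range(4)];p=s[0]
    I=np.mean([a['pixels'] for a in s],0).astype(np.uint8)
    K=p['camera_matrix'];c=p['R']@x+p['t'];u=(K@c/c[2])[:2].astype(int);print(u)
    out.append(cv2.resize(I[u[1]-25:u[1]+20,u[0]-30:u[0]+15],(400,400),interpolation=cv2.INTER_CUBIC))
    for L in ['clip','leg_tip','hole_side','head_side']:
        for r in models.pinpoint(L,p)[:1]: print(n,L,world(p,r['centre']).round(4),r['confidence'])
    W=cloud(p);hsv=cv2.cvtColor(p['pixels'],cv2.COLOR_BGR2HSV)
    red=((hsv[...,0]<8)|(hsv[...,0]>172))&(hsv[...,1]>130)&(hsv[...,2]>50)&(p['range_z']>0)&(np.abs(W-[.428,-.077,.09]).max(-1)<.045)
    q=W[red]; print(n,len(q),np.percentile(q,[3,50,97],axis=0).round(4) if len(q) else '')
cv2.imwrite('pics/eight.png',np.hstack(out))
E
```

```text
t 27.55 pos [ 0.4604 -0.2747  0.2143] yaw 9.28 F [-0.3  1.3 -0.1] w 0.0243 gf 0.0
[216 221]
scene clip [ 0.4227 -0.0784  0.0705] 0.47
scene leg_tip [ 0.4149 -0.0478  0.0569] 0.71
scene hole_side [ 0.4202 -0.0495  0.0542] 0.76
scene head_side [0.403  0.0354 0.0618] 0.74
scene 80 [[ 0.4176 -0.0864  0.0695]
 [ 0.4314 -0.0804  0.0893]
 [ 0.4476 -0.0733  0.104 ]]
[299 220]
top clip [ 0.4259 -0.0751  0.0695] 0.36
top leg_tip [ 0.4168 -0.0823  0.0197] 0.46
top hole_side [ 0.4222 -0.0491  0.0589] 0.71
top head_side [0.402  0.0418 0.0614] 0.61
top 38 [[ 0.4189 -0.0769  0.0693]
 [ 0.4289 -0.07    0.0956]
 [ 0.4482 -0.0647  0.1094]]
```

View pics/eight.png

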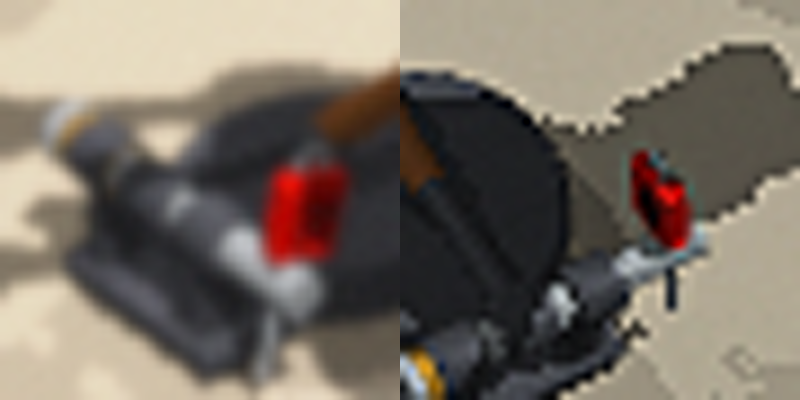

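Both views show the clip upright with its red head on the pin and its leg coming out under the pin, at (265,350) on the left and (672,290) on the right. The pin head is still against the bush and the robot is clear, so I'm handing in.

```bash
python3 -c "
from plant import hand_in
print(hand_in())"
```

```text
the job is handed in; nothing more can be done
None
```

The job is handed in: the pin is home against its bush, and the R-clip's leg is through the hole with its head seated on the pin. I inferred that the bent leg snapped from the sideways force rising and then dropping, not from a direct view. No bystander was touched, as far as I could tell.

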